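# Sweep the used test cassettes into the tray's discard well and shut its lid

## Task

Clear the steel test tray: with the fingertips, sweep the three used test cassettes that lie on its deck sideways into the sunken discard well, never picking one up, then push the well's hinged lid over and down until it is fully shut. Leave the two small vials standing where they are on the deck, and do not disturb the test that is still running on the bench in front of the timer, nor the timer.

Things in the scene. Friction and masses are not known exactly. Their poses are not given: they have to be found in the camera images.
- work_tray: Fixed stainless steel tray, 240 mm deep (x) by 297 mm wide (y). Origin on the bench top; x points away from the robot, y to its left, z up (yaw -0.15 to 0.25). Flat deck, top 32 mm above the bench, from tray y = -0.154 to its open edge at +0.047; beyond it the sunken well. 4 mm rims round deck and well, top 40 mm above the bench; clear width inside x = -0.116 to +0.116
- deck_edge (a point): Middle of the deck's open left edge, at deck level (tray x 0, y 0.047, z 0.032): no rim here, swept things drop over it into the well. Axes as the tray's
- well_floor (a point): Centre of the discard well's floor, 4 mm above the bench (28 mm below the deck). The well is 88 mm wide (tray y 0.047 to 0.135) and 232 mm long in the tray's x. Axes as the tray's
- well_lid (a joint): Angle of the well's lid, rad: 0 = fully shut, flat over the well; 1.92 = fully open. Starts at 1.6 to 1.88: upright on the tray's left side, leaning a little outwards (left). Stiff friction hinge (0.09 N m, 2 N at mid lid): the lid stays where it is left and must be pushed all the way down. Shut, its top is 44 mm above the bench
- lid_hinge (a point): Middle of the lid's hinge line, which runs along the tray's x at tray y = 0.141, 41 mm above the bench. The lid is a white plastic plate, 236 mm along the hinge, 105 mm wide, 3 mm thick, 80 g; under its free edge a lip reaches down to 1.5 mm above the deck beside the well (tray y 0.036 to 0.039) when shut, so nothing may straddle the edge. Axes as the tray's
- lid_tab (a point): Point on the lid's outer face (the upper one when shut) on the small tab, 60 mm wide, at the middle of its free edge; 112 mm from the hinge line; its axes turn with the lid
- used_a: Used test 1, front row (near the well's edge), on the half of the deck nearer the robot: white plastic rapid-test cassette, flat bar 70 x 21 x 5 mm, 12 g nominal. Origin at the centre of its underside, x along its length, z up; at the start it lies flat on the tray's deck
- used_b: Used test 2, front row (near the well's edge), on the half of the deck farther from the robot: white plastic rapid-test cassette, flat bar 70 x 21 x 5 mm, 12 g nominal. Origin at the centre of its underside, x along its length, z up; at the start it lies flat on the tray's deck
- used_c: Used test 3, back row (away from the well), behind either of the other two: white plastic rapid-test cassette, flat bar 70 x 21 x 5 mm, 12 g nominal. Origin at the centre of its underside, x along its length, z up; at the start it lies flat on the tray's deck
- vial_red: Small screw-cap vial with a red cap, 25 mm diameter, 46 mm tall, 20 g, standing loose near the middle of the deck. Origin at the centre of its base
- vial_white: Small screw-cap vial with a white cap, 25 mm diameter, 46 mm tall, 20 g, standing loose in the deck's back row (away from the well), on the half where used test 3 is not. Origin at the centre of its base
- running_test: Test still running: a cassette like the used ones, 70 x 21 x 5 mm, lying on the bench itself (not on the tray), in front of the timer, to the right of the tray. Origin at the centre of its underside
- lab_timer: White countdown timer, 66 x 72 x 18 mm, on the bench to the right of the tray. Origin at the centre of its underside

How it is judged:
On the way, in this order (a step that is already met when the one before it is completed fails the run):
1. all three used cassettes lie in the discard well, with the lid still open (y of used_a in the frame of work_tray between 0.05 and 0.135 m and x of used_a in the frame of work_tray between -0.116 and 0.116 m and z of each of used_a, used_b, used_c in the frame of work_tray below 0.024 m and y of used_b in the frame of work_tray between 0.05 and 0.135 m and x of used_b in the frame of work_tray between -0.116 and 0.116 m and y of used_c in the frame of work_tray between 0.05 and 0.135 m and x of used_c in the frame of work_tray between -0.116 and 0.116 m and value of joint well_lid above 0.5 rad), for 0.2 s.
2. the lid is shut over them (value of joint well_lid below 0.05 rad), for 0.2 s.
At the end, for the whole second after the job is handed in: The centres of all three used cassettes lie inside the well (tray y 0.050 to 0.135, underside below 24 mm above the bench) and at rest; the lid is shut (below 0.05 rad); both vials stand upright within 25 mm of where they started, the running test within 10 mm and the timer within 12 mm (y of used_a in the frame of work_tray between 0.05 and 0.135 m and x of used_a in the frame of work_tray between -0.116 and 0.116 m and z of each of used_a, used_b, used_c in the frame of work_tray below 0.024 m and y of used_b in the frame of work_tray between 0.05 and 0.135 m and x of used_b in the frame of work_tray between -0.116 and 0.116 m and y of used_c in the frame of work_tray between 0.05 and 0.135 m and x of used_c in the frame of work_tray between -0.116 and 0.116 m and value of joint well_lid below 0.05 rad and distance of each of vial_red, vial_white from where it was at the start of the episode below 0.025 m and angle between each of vial_red, vial_white's own z axis and vertical below 0.2 rad and distance of running_test from where it was at the start of the episode below 0.01 m and distance of lab_timer from where it was at the start of the episode below 0.012 m and linear speed of each of used_a, used_b, used_c below 0.02 m/s); the robot touches nothing.
It fails at once if a used cassette is pushed with the arm instead of the fingers (over 2 N) (contact force between the arm and used_a above 2 N or contact force between the arm and used_b above 2 N or contact force between the arm and used_c above 2 N).
It fails at once if a used cassette is lifted (its underside more than 55 mm above the bench, 23 mm above the deck) (height (world z) of any of used_a, used_b, used_c above 0.055 m).
It fails at once if a vial is knocked over, lifted or shifted by more than 25 mm (distance of any of vial_red, vial_white from where it was at the start of the episode above 0.025 m or angle between any of vial_red, vial_white's own z axis and vertical above 0.5 rad).
It fails at once if the running test or the timer is disturbed (moved more than 10 mm, 12 mm) (distance of running_test from where it was at the start of the episode above 0.01 m or distance of lab_timer from where it was at the start of the episode above 0.012 m).
It also fails if it takes over 61 s, if anything falls off the work surface, if the arm or the gripper's body presses on something with over 40 N, if the wrist force passes 120 N, or if a joint passes its speed limit or range.

## Robot

A 6-joint arm with a two-finger parallel gripper is mounted at the origin on a cart in front of the work surface, level with it; the furniture and walls round the work are solid. World frame = base frame: x ahead of the robot, y to its left, z up, the work surface at z = 0. Lengths are in m, angles in rad, forces in N, time in s.
With the tool pointing down it reaches from about 0.375 to 0.925 m from the base axis. Payload 5.7 kg.
Tool frame: the origin (TCP) lies midway between the tips of the shut fingers; the grasp point (between the pads) lies 19 mm behind it; z points along the fingers, y is the line along which they close (so a half turn about z gives the same grasp; the last joint's range is limited). The gripper opens to 88 mm and grips with 3 to 60 N. Pads are 20 mm wide; open, the fingers measure 115 mm over their backs; the gripper's body (75 mm by 178 mm) begins 61 mm behind the grasp point.
Start: joints at [-1.236, 0.359, 1.51, -0, 1.272, -0.115], TCP at [0.261, -0.54, 0.223] pointing down, gripper open.
Joint ranges: [-2.97, 2.97], [-1.01, 2.36], [0.21, 2.38], [-0.96, 4.11], [0.2, 2.71], [-2.98, 2.98]. Speed limits (rad/s): [2.39, 2.39, 3.14, 3.14, 3.14, 3.14].

## Interface

Orientations are given as a unit quaternion [x, y, z, w].
In Python, from bench import move_ptp, servo_line, goto_joints, move_gripper, sleep, inverse_kinematics, capture, PlanningError, close_job, spot_in, silhouettes, current_clock, current_joint_pos, current_qvel, current_joint_torque, current_position, current_orientation, current_force, current_torque, current_finger_gap, current_grip_force gives the robot as it stands. Calls block until the motion is done:
- move_ptp(position, orientation): joint-space move of the TCP to a pose.
- servo_line(position, orientation=None, rate=0.15, contact_N=None): straight line of the TCP; orientation=None keeps the orientation; rate is the mean speed in m/s. With contact_N (N) it stops when the force on the tool has changed by that much, and returns True; else False.
- goto_joints(angles): joint-space move.
- move_gripper(opening): finger opening in m; the grip force is fixed at half the most; returns when the fingers have stopped.
- sleep(seconds).
- inverse_kinematics(position, orientation): joint angles nearest the present ones, or None.
- capture(name): name is "scene" or "top" or "wrist"; returns a dict with "image" (400x640x3 uint8, blue, green, red), "range_z" (400x640 float32, m along the optical axis (not along the pixel's ray), 0 where there is no reading), "intrinsics" (3x3 intrinsics, pixels), "R" (3x3) and "t" (3): a world point X has camera coordinates R X + t. Camera axes: x right, y down, z forward; pixel columns grow to the right and rows downward; lengths in m; the calibration is good to about 2 mm. A picture is of the moment at which its call begins.
A pose or a line that the arm cannot do raises PlanningError and nothing moves.
- close_job(): hands the job in; it is judged then, once.
Trained networks look in the newest picture that a camera, given by its name, has taken for a name from the list of things; names that differ only in an ending like _2 or _b are one class to them, and where a whole thing is asked for, a point or a joint stands for the part that bears it (a point fixed in the world has none). Each returns a list of dicts, best first, with "conf" (0 to 1); they miss things now and then, are a little off and sometimes report something else, mostly with a low value. They report only what shows in the picture. A call takes as long as a camera call.
- spot_in(camera, query): "xy" ([column, row] in pixels, amid what is visible of it).
- silhouettes(camera, query): "region" (400x640 bool, what is visible of it) and "xy" ([column, row] in pixels, amid what is visible of it).
Readings, each from a call of its own:
- current_clock(): time.
- current_joint_pos(): joint angles.
- current_qvel(): joint speeds.
- current_joint_torque(): joint torques, N m.
- current_position(): TCP position.
- current_orientation(): TCP orientation.
- current_force(): force on the tool from outside, world axes, zero at the start.
- current_torque(): the same for the moment, N m.
- current_finger_gap(): finger opening in m.
- current_grip_force(): force on a finger pad.
Only numpy, scipy, OpenCV 4.12 (cv2) and the standard library are available. Lean on these libraries where they do the work, as an engineer would, in place of code of your own. Each camera call takes 0.05 s, during which the arm holds its last target. There are 200 camera calls.

## Working session

There is one attempt and no reset: what is moved stays moved. The work goes in short steps, each a Python script; the robot and the scene stay as the last script left them, time stands still between calls to the robot, and variables do not carry over. Pictures are saved under pics/ and viewed, at most 10 in all, crops included, and the job is handed in when it is done.

```bash
mkdir -p pics; ls; python3 - <<'E'
from bench import *
import cv2,numpy as np
for n in("top","scene"):
    c=capture(n); cv2.imwrite(f"pics/{n}0.png",c["image"]); np.savez(f"{n}0.npz",**c)
    print(n,c["intrinsics"].tolist(),c["R"].round(3).tolist(),c["t"].round(3).tolist())
    for q in("work_tray","used_a","vial_red","vial_white","running_test","lab_timer","well_lid","deck_edge","well_floor","lid_tab","lid_hinge"):
        for d in spot_in(n,q)[:5]:
            u,v=d["xy"]; z=c["range_z"][int(v),int(u)]
            X=c["R"].T@(z*np.linalg.inv(c["intrinsics"])@[u,v,1]-c["t"])
            print(q,round(d["conf"],2),np.round(d["xy"]),X.round(3))
print(current_clock(),current_orientation())
E
```

```text
pics
top [[420.8815316081191, 0.0, 324.1604343186291], [0.0, 420.8815316081191, 195.06784587741197], [0.0, 0.0, 1.0]] [[0.021, -1.0, 0.016], [-0.997, -0.022, -0.069], [0.07, -0.014, -0.997]] [0.004, 0.549, 0.872]
work_tray 0.62 [278. 200.] [0.535 0.113 0.032]
work_tray 0.54 [209. 222.] [0.487 0.234 0.102]
used_a 0.87 [342. 224.] [ 0.489 -0.022  0.037]
used_a 0.68 [300. 238.] [0.459 0.064 0.037]
used_a 0.55 [272. 201.] [0.533 0.125 0.031]
vial_red 0.62 [306. 196.] [0.543 0.053 0.079]
vial_white 0.58 [324. 159.] [0.617 0.018 0.076]
running_test 0.82 [430. 237.] [ 0.466 -0.212  0.005]
lab_timer 0.85 [433. 204.] [ 0.535 -0.216  0.015]
lab_timer 0.58 [282. 169.] [0.6   0.106 0.036]
well_lid 0.68 [209. 220.] [0.49  0.235 0.107]
deck_edge 0.78 [273. 203.] [0.53  0.123 0.031]
well_floor 0.87 [277. 203.] [0.529 0.114 0.031]
well_floor 0.24 [208. 222.] [0.487 0.234 0.108]
lid_tab 0.96 [206. 219.] [0.493 0.238 0.115]
lid_tab 0.5 [342. 226.] [ 0.486 -0.022  0.038]
lid_hinge 0.67 [341. 225.] [ 0.487 -0.02   0.036]
lid_hinge 0.63 [276. 200.] [0.535 0.116 0.03 ]
scene [[473.03056661429747, 0.0, 317
[... 250 characters left out ...]
 0.488 -0.015  0.038]
used_a 0.58 [268. 214.] [0.601 0.116 0.035]
used_a 0.46 [316. 226.] [0.489 0.056 0.031]
vial_red 0.63 [306. 206.] [0.528 0.056 0.065]
vial_red 0.49 [340. 216.] [ 0.482 -0.012  0.035]
vial_white 0.63 [294. 194.] [0.616 0.029 0.058]
lab_timer 0.57 [375. 195.] [ 0.541 -0.182  0.018]
well_lid 0.66 [244. 226.] [0.493 0.237 0.094]
well_lid 0.57 [340. 216.] [ 0.48  -0.009  0.037]
well_lid 0.48 [288. 225.] [0.528 0.106 0.032]
deck_edge 0.78 [288. 226.] [0.529 0.107 0.031]
lid_tab 0.89 [245. 226.] [0.492 0.235 0.093]
lid_tab 0.45 [375. 196.] [ 0.539 -0.179  0.015]
lid_hinge 0.62 [288. 227.] [0.521 0.113 0.034]
1.2 [ 9.74816352e-01  2.23009136e-01  3.39670399e-06 -7.40665232e-05]
```

```bash
python3 - <<'E'
import cv2,numpy as np
c=np.load("top0.npz"); K,R,t=c["intrinsics"],c["R"],c["t"]
cv2.imwrite("pics/topc.png",cv2.resize(c["image"][120:290,180:480],None,fx=2.6,fy=2.6,interpolation=cv2.INTER_CUBIC))
# ortho at z=0.035, 0.5mm/px : col = y left->right decreasing, row = x decreasing
xs=np.linspace(.68,.38,600); ys=np.linspace(.28,-.12,800)
Y,X=np.meshgrid(ys,xs); P=np.stack([X,Y,0*X+.036],-1)@R.T+t
uv=P@K.T; uv=(uv[...,:2]/uv[...,2:]).astype(np.float32)
o=cv2.remap(c["image"],uv[...,0],uv[...,1],cv2.INTER_CUBIC)
for i in range(0,800,100): cv2.line(o,(i,0),(i,599),(0,255,255),1)
for i in range(0,600,100): cv2.line(o,(0,i),(799,i),(0,255,255),1)
cv2.imwrite("pics/ortho.png",o)
E
```

```text
(no output)
```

View pics/topc.png

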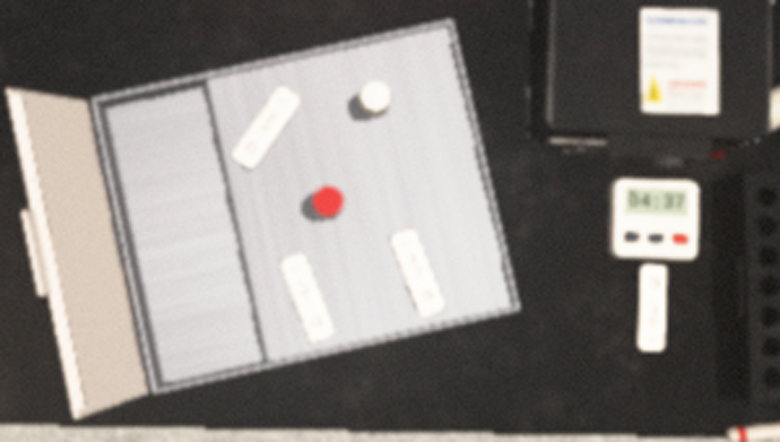

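View pics/ortho.png

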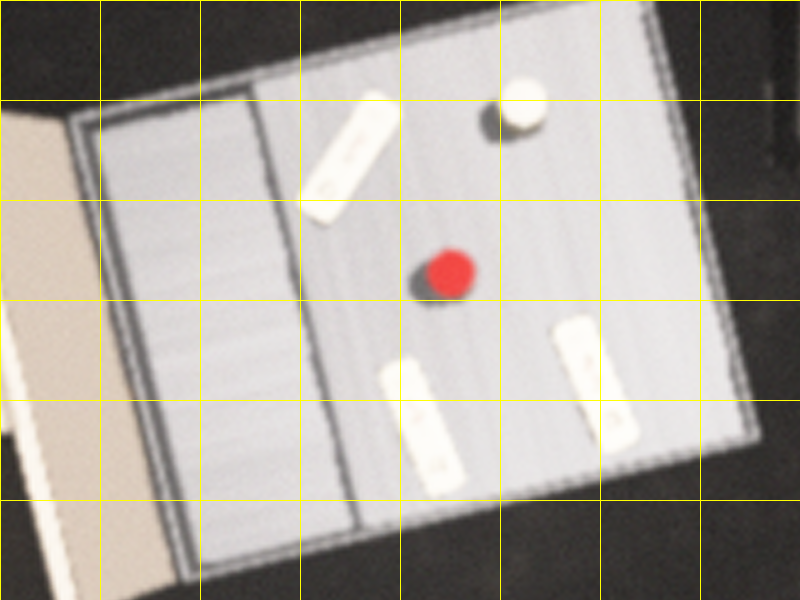

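Ortho view (0.5 mm/px): the outer rim corners at (70,118), (187,582) and (760,440) give tray origin ≈(0.535, 0.081) and yaw ≈0.245, and the sizes match. used_a is at (422,426), used_b at (350,158) turned about 45°, used_c at (595,385). The red vial is at (450,273) and the white one at (522,103).

```bash
cat > h.py <<'E'
from bench import *
import numpy as np, cv2
from scipy.spatial.transform import Rotation as Ro
O=np.array([.5352,.0808]); YAW=.245
ex=np.array([np.cos(YAW),np.sin(YAW)]); ey=np.array([-ex[1],ex[0]])
Y=np.r_[ex,0]; Z=np.array([0,0,-1.]); Q=Ro.from_matrix(np.c_[np.cross(Y,Z),Y,Z]).as_quat()
W=lambda tx,ty,z: np.r_[O+tx*ex+ty*ey,z]
def T(p): d=np.asarray(p)[:2]-O; return np.array([d@ex,d@ey,p[2]])
def sweep(tx,ty0,ty1,z=.0338):
    servo_line(W(tx,ty0,.1),Q,rate=.25)
    servo_line(W(tx,ty0,z+.012),rate=.15)
    print("down",servo_line(W(tx,ty0,z),rate=.04,contact_N=8),T(current_position()).round(4))
    print("sweep",servo_line(W(tx,ty1,z),rate=.07,contact_N=25),T(current_position()).round(4),current_force().round(1))
    servo_line(W(tx,ty1,.1),rate=.2); print("t",current_clock())
def snap(n,f):
    c=capture(n); cv2.imwrite(f,cv2.resize(c["image"][120:290,180:480],None,fx=2.6,fy=2.6,interpolation=cv2.INTER_CUBIC) if n=="top" else c["image"]); return c
E
python3 - <<'E'
from h import *
for p in [(.067,-.044),(-.07,-.115),(0,.21),(.067,.07),(-.07,.07)]:
    print(p,inverse_kinematics(W(*p,.034),Q))
move_gripper(.03)
move_ptp(W(.067,-.044,.13),Q); print(current_clock())
sweep(.067,-.044,.066)
snap("top","pics/t1.png")
E
```

```text
(0.067, -0.044) [-2.38209905e-02  5.91595612e-01  1.65364173e+00 -4.44089210e-16
  8.96355316e-01 -2.68820990e-01]
(-0.07, -0.115) [-2.35065424e-01  4.76262619e-01  1.91772125e+00 -4.44089210e-16
  7.47608783e-01 -4.80065424e-01]
(0, 0.21) [ 4.08234037e-01  5.38812053e-01  1.77381569e+00 -4.44089210e-16
  8.28964911e-01  1.63234037e-01]
(0.067, 0.07) [ 1.61721079e-01  5.84103323e-01  1.67064768e+00 -4.44089210e-16
  8.86841651e-01 -8.32789214e-02]
(-0.07, 0.07) [ 1.37207959e-01  4.49671988e-01  1.97962240e+00 -4.44089210e-16
  7.12298262e-01 -1.07792041e-01]
4.6667
down False [ 0.0668 -0.0439  0.0337]
sweep False [0.0671 0.0656 0.0338] [ 0.2 -0.3 -0.7]
t 8.1
```

View pics/t1.png

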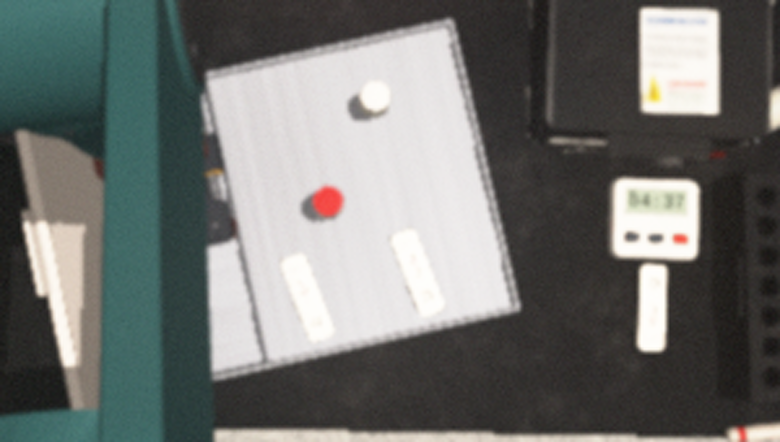

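used_b has gone off the deck and the vials and the other two cassettes are where they were. Next I sweep a, then c.

```bash
python3 - <<'E'
from h import *
sweep(-.069,-.031,.066)
sweep(-.07,-.121,.068)
servo_line(W(-.05,-.1,.16),Q,rate=.3)
c=snap("top","pics/t2.png"); print(current_clock())
m=c["range_z"]; v,u=np.mgrid[:400,:640]
P=(np.linalg.inv(c["intrinsics"])@np.stack([u.ravel()*m.ravel(),v.ravel()*m.ravel(),m.ravel()])-c["t"][:,None]).T@c["R"]
d=P[:,:2]-O; tx,ty,z=d@ex,d@ey,P[:,2]
for lo in np.arange(.05,.135,.01):
    s=(ty>lo)&(ty<lo+.01)&(m.ravel()>0)
    print(round(lo,3),[int(1000*np.median(z[s&(abs(tx-a)<.006)])) if (s&(abs(tx-a)<.006)).any() else None for a in np.arange(-.11,.111,.012)])
E
```

```text
down False [-0.0691 -0.031   0.0338]
sweep False [-0.0689  0.0657  0.0338] [ 0.7  0.2 -0.2]
t 11.9417
down False [-0.0701 -0.121   0.0338]
sweep False [-0.07    0.0678  0.0338] [ 0.2 -0.5 -0.5]
t 17.1333
17.9333
0.05 [4, 16, 18, 17, 17, 16, 17, 3, 4, 3, 4, 3, 3, 3, 3, 3, 3, 4, 3]
0.06 [5, 14, 16, 16, 16, 15, 16, 3, 3, 3, 3, 4, 3, 4, 3, 4, 3, 3, 3]
0.07 [4, 8, 9, 9, 8, 10, 8, 3, 3, 3, 4, 8, 9, 9, 8, 8, 7, 3, 3]
0.08 [4, 3, 3, 3, 3, 3, 3, 3, 3, 3, 4, 8, 8, 8, 8, 9, 7, 3, 3]
0.09 [4, 3, 3, 3, 3, 3, 3, 3, 3, 3, 3, 3, 3, 3, 4, 3, 4, 3, 3]
0.1 [4, 3, 4, 3, 3, 3, 3, 4, 4, 3, 3, 4, 3, 3, 3, 3, 3, 3, 3]
0.11 [4, 3, 3, 3, 3, 3, 2, 3, 3, 3, 3, 3, 3, 3, 3, 3, 3, 3, 3]
0.12 [5, 3, 4, 3, 3, 3, 3, 3, 2, 3, 3, 3, 3, 3, 3, 4, 3, 3, 4]
0.13 [25, 24, 25, 23, 23, 18, 19, 21, 20, 27, 21, 23, 17, 22, 20, 23, 24, 25, 19]
```

View pics/t2.png

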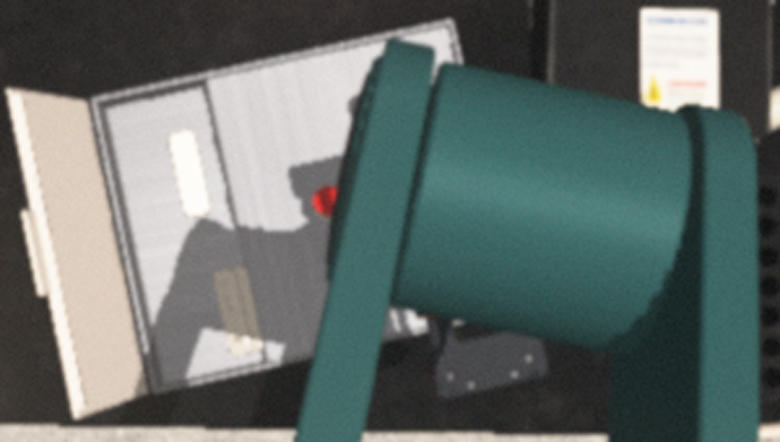

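used_b lies flat in the well around (190,170). used_c rests on top of used_a by the well edge around (240,310), with its top at 17 mm, so all three are well below 24 mm. Next is the lid.

```bash
python3 - <<'E'
from h import *
servo_line(W(-.03,-.03,.26),Q,rate=.3)
servo_line(W(0,.215,.26),Q,rate=.3)
servo_line(W(0,.215,.118),rate=.2)
r=.09
hit=False
for th in np.r_[1.85,np.arange(1.7,.05,-.12),.0]:
    p=W(0,.141-r*np.cos(th)+.010*min(1,2*np.sin(th)),.041+r*np.sin(th)+(.0035*np.cos(th) if th<1.57 else 0))
    hit=servo_line(p,rate=.1,contact_N=25)
    if hit: print("hit",th,T(current_position()).round(4),current_force().round(1)); break
print(T(current_position()).round(4),current_force().round(1),current_clock())
if not hit or th<.2:
    print(servo_line(W(0,.045,.040),rate=.02,contact_N=15),T(current_position()).round(4),current_force().round(1))
    sleep(.4)
    servo_line(W(0,.045,.16),rate=.15)
    servo_line(W(-.05,-.16,.2),rate=.3)
c=snap("scene","pics/s3.png"); print(current_clock())
E
```

```text
[0.0002 0.051  0.0445] [ 0.2 -0.5 -0.5] 24.825
True [-0.0001  0.0509  0.0443] [-0.5  2.2  6.5]
27.3
```

View pics/s3.png

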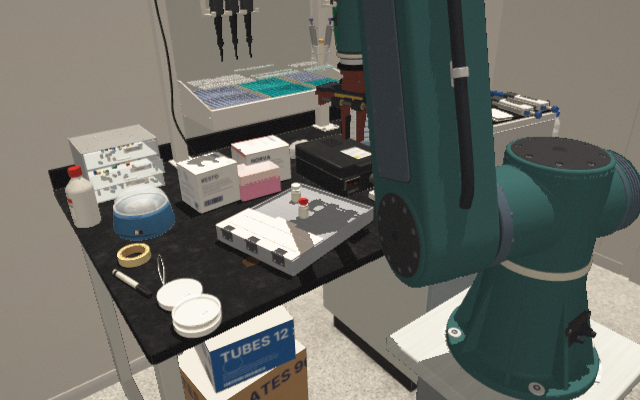

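The lid looks shut flat at about (275,235), and both vials stand at (296,190) and (303,208). I'll check the lid height by depth.

```bash
python3 - <<'E'
from h import *
for n in("scene","top"):
    c=capture(n); m=c["range_z"]; v,u=np.mgrid[:400,:640]
    P=(np.linalg.inv(c["intrinsics"])@np.stack([u.ravel()*m.ravel(),v.ravel()*m.ravel(),m.ravel()])-c["t"][:,None]).T@c["R"]
    d=P[:,:2]-O; tx,ty,z=d@ex,d@ey,P[:,2]
    for lo in np.arange(-.02,.14,.01):
        s=(ty>lo)&(ty<lo+.01)&(m.ravel()>0)&(abs(tx)<.1)&(z<.2)
        print(n,round(lo,3),s.sum(),(1000*np.median(z[s])).round(1) if s.any() else None)
print(T(current_position()),current_force())
E
```

```text
scene -0.02 268 33.2
scene -0.01 179 32.5
scene 0.0 165 32.3
scene 0.01 126 32.5
scene 0.02 59 34.2
scene 0.03 76 44.1
scene 0.04 196 44.3
scene 0.05 191 44.2
scene 0.06 191 44.8
scene 0.07 205 44.3
scene 0.08 208 44.3
scene 0.09 201 44.2
scene 0.1 197 44.3
scene 0.11 237 44.6
scene 0.12 203 44.6
scene 0.13 660 24.4
top -0.02 456 31.6
top -0.01 460 31.6
top 0.0 459 31.4
top 0.01 459 31.8
top 0.02 475 32.1
top 0.03 501 41.7
top 0.04 476 43.6
top 0.05 475 43.6
top 0.06 480 44.2
top 0.07 477 43.6
top 0.08 478 43.7
top 0.09 475 43.6
top 0.1 483 43.7
top 0.11 474 44.0
top 0.12 483 43.8
top 0.13 471 43.9
[-0.05008623 -0.15822816  0.19940219] [ 0.69352693  0.08585972 -0.80257973]
```

The lid is level at 44 mm, so it is fully shut, and the arm is clear.

```bash
python3 -c "
from bench import *
print(close_job())"
```

```text
the job is handed in; nothing more can be done
None
```

I swept all three used cassettes into the well and pushed the lid fully shut (it reads level at 44 mm). The vials look undisturbed and the arm never came near the running test or timer; the job is handed in, but no verdict came back.

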